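# Preset the batch counter by its knurled wheel

## Robot

A 6-joint arm with a two-finger parallel gripper is mounted at the origin on the work surface. World frame = base frame: x ahead of the robot, y to its left, z up, the work surface at z = 0. Lengths are in m, angles in rad, forces in N, time in s.
With the tool pointing down it reaches from about 0.225 to 0.875 m from the base axis. Payload 3.4 kg.
Tool frame: the origin (TCP) lies on the centre line of the jaws, within the pads' length; the fingertips stand 11 mm ahead of it and the grasp point (between the pads) lies 8 mm behind it; z points along the fingers, x is the direction in which the jaws open and shut, and the axes are right-handed (so a half turn about z gives the same grasp; the last joint's range is limited). The gripper opens to 85 mm and grips with 20 to 120 N. Pads are 22 mm wide; open, the fingers measure 114 mm over their backs; the gripper's body (76 mm by 85 mm) begins 54 mm behind the grasp point. The pads swing forward as they close: fully open they stand 13 mm farther back than shut.
Start: joints at [1.078, 0.276, 1.505, -0, 1.361, -0.121], TCP at [0.209, 0.536, 0.242] pointing down, gripper open.
Joint ranges: [-2.89, 2.89], [-0.75, 2.08], [0.22, 2.7], [-1.18, 4.32], [0.11, 2.71], [-2.7, 2.7]. Speed limits (rad/s): [2.57, 2.57, 3.14, 3.14, 3.14, 3.14].

## Interface

Orientations are given as [roll, pitch, yaw] about the fixed x, y, z axes, in that order (R = Rz(yaw) Ry(pitch) Rx(roll)).
In Python, from rig import r, cams, workorder, spotter gives the robot as it stands. The module is installed in compiled form; this text tells all that it offers.
- The arm moves only by the shell command python3 -m jog 'ROWS'. ROWS is JSON, a list of rows, each a list of 5 numbers: the closure, from 0 (fully open) to 1 (shut), then the shift along the world's x, y, z in m, then the turn about the world's z in degrees. In form: [[hand, dx, dy, dz, turn], ...]. A call has 1 to 20 rows; each row is the pose to reach, as a shift and turn from the pose commanded when the call began; what a row does not reach only later rows make up. A row lasts 1/10 s, in which the tool goes at most 50 mm and 8.59 degrees, less where a joint would pass 70% of its speed; a pose out of reach is approached as far as the arm can. A call with a gripper value outside its range is refused whole. The fingers move at their own pace and stop on an object; the grip force is fixed at half the most. Time passes only in rows, so rows that repeat a pose let the fingers close. It gives the time, the measured TCP pose, the force and the opening at its end, in the units of the state.
- r.get_state(): the state, without advancing time (a new reading comes with each control period).
- cams.read_camera(name): name is "scene" or "side" or "wrist"; returns the picture (400x640x3 uint8, red, green, blue); there is no depth.
- cams.camera_info(name): a dict with "vertical_fov" (degrees; the focal length in pixels is half the picture's height over the tangent of half this angle, whatever the lens; pixels are square), "cx", "cy" (the principal point, pixels), "origin" and "orientation" of the camera in the world. Camera axes: x right, y up, looking along -z (the intrinsics and any distortion apply to the point x, -y, -z); pixel columns grow to the right and rows downward; lengths in m; the calibration is good to about 2 mm. A picture is of the moment at which its call begins: read the wrist's pose just before it. camera_info takes no time and is no camera call; for the wrist camera it gives the pose at the moment of the call.
- workorder.hand_in(): hands the job in, once; it reports no verdict.
Trained networks look in the newest picture that a camera, given by its name, has taken for a name from the list of things; names that differ only in an ending like _2 or _b are one class to them, and where a whole thing is asked for, a point or a joint stands for the part that bears it (a point fixed in the world has none). Each returns a list of dicts, best first, with "confidence" (0 to 1); they miss things now and then, are a little off and sometimes report something else, mostly with a low value. They report only what shows in the picture. A call takes as long as a camera call. They do not tell look-alikes from the thing itself.
- spotter.recognise(camera, query): "box" ([left, top, right, bottom] in pixels, round what is visible of it).
- spotter.silhouettes(camera, query): "pixels" (400x640 bool, what is visible of it) and "box" ([left, top, right, bottom] in pixels, round what is visible of it).
The state is a dict: "t": time; "q": joint angles; "joint_vel": joint speeds; "tau": joint torques, N m; "position": TCP position; "ee_rot": TCP orientation; "force": force on the tool from outside, world axes, zero at the start; "wrist_torque": the same for the moment, N m; "width": opening from 0.0 (shut) to 1.0 (fully open).
Only numpy, scipy, OpenCV 4.12 (cv2) and the standard library are available. Lean on these libraries where they do the work, as an engineer would, in place of code of your own. Each camera call takes 0.05 s, during which the arm holds its last target. There are 200 camera calls.

## Task

The next batch is four brackets: on the round-topped counter bolted to the bench, roll the knurled wheel at its side by the edge until the digit 4 stands squarely in the window, then let go of it. Leave the square-topped counter reading 7 as it is.

Things in the scene. Friction and masses are not known exactly. Their poses are not given: they have to be found in the camera images.
- round_wheel_centre (a point): Centre of the round-topped counter's knurled wheel: upright steel disc, 90 mm diameter, 20 mm wide (flat faces, fit to pinch), axle level 80 mm above the bench. Axes fixed to the housing: x to its back, y along the axle to the housing, z up. Nothing beside the wheel but the 14 mm axle (24 mm collar by the wall): 55 mm free to the housing wall on +y, open on -y. Fixed foot plate 10 mm high below.
- round_wheel (a joint): Turn of that wheel and of its white digit drum, rad: 0.628 (36 degrees) per digit, 0 at digit 0, 2.513 with 4 in the window; stops beyond 0 and 9. Grows as the wheel's top goes to the counter's back (+x of the centre point). No clicks; friction (1.6 N at the rim) keeps it where left. Starts reading 1.7 to 3.1. Digits stand upright seen from the front.
- square_wheel_centre (a point): Same point and axes on the square-topped counter, to be left alone. Both: bolted down, grey housing 100 mm deep (x), 75 mm wide, top 130 mm above the bench, its near wall 65 mm along +y from this point; window 30 x 35 mm in the very top, centred 102 mm along +y. One housing has a half-cylinder top, this one is a flat-topped box. They stand side by side in either order.
- square_wheel (a joint): Turn of the square-topped counter's wheel (same wheel, same scale), rad; starts at 4.398, reading 7.
Things that resemble listed ones, but are neither listed nor needed, are in the scene too. Leave any purple look-alike of the part that bears square_wheel_centre alone.

How it is judged:
By the outcome, as a careful person would: the job done as asked, in the order asked, and still so for the second after the job is handed in, with the robot touching nothing.
It also fails if it takes over 45 s, if anything falls off the work surface, if the arm or the gripper's body presses on something with over 40 N, if the wrist force passes 120 N, or if a joint passes its speed limit or range.

## Working session

There is one attempt and no reset: what is moved stays moved. The work goes in short steps, Python scripts to look and compute and a shell command to move; the robot and the scene stay as the last step left them, time stands still between calls to the robot, and variables do not carry over. Pictures are saved under pics/ and viewed, about 8 in all and at most 12, crops included, and the job is handed in when it is done.

```bash
mkdir -p pics
cat > h.py <<'E'
import numpy as np, cv2
from rig import r, cams, workorder, spotter
from scipy.spatial.transform import Rotation as R
def ray(ci,u,v):
    f=200/np.tan(np.radians(ci["vertical_fov"])/2)
    o=np.array(ci["orientation"]); 
    M=o if o.shape==(3,3) else (R.from_euler('xyz',o).as_matrix() if o.size==3 else R.from_quat(o).as_matrix())
    d=M@np.array([(u-ci["cx"])/f,-(v-ci["cy"])/f,-1]); return np.array(ci["origin"]),d
def onz(ci,u,v,z):
    o,d=ray(ci,u,v); return o+d*(z-o[2])/d[2]
def proj(ci,p):
    f=200/np.tan(np.radians(ci["vertical_fov"])/2)
    o=np.array(ci["orientation"]); M=o if o.shape==(3,3) else (R.from_euler('xyz',o).as_matrix() if o.size==3 else R.from_quat(o).as_matrix())
    c=M.T@(np.array(p)-ci["origin"]); return ci["cx"]+f*c[0]/-c[2], ci["cy"]-f*c[1]/-c[2]
def save(n,im): cv2.imwrite('pics/'+n,im[:,:,::-1])
E
python3 - <<'E'
from h import *
s=r.get_state();print(s["t"],s["position"],s["ee_rot"],s["width"])
ims=[]
for c in ["scene","side","wrist"]:
    im=cams.read_camera(c);save(c+"0.png",im);print(c,cams.camera_info(c))
    for q in ["round_wheel","square_wheel"]:
        for d in spotter.recognise(c,q): print(q,np.round(d["box"]),round(d["confidence"],2))
E
```

```text
0.0 [0.20866589 0.53525577 0.24145759] [-3.14138310e+00  1.79316563e-03  1.19894085e+00] 1.0033296583853422
scene {'vertical_fov': 45.69121061609643, 'cx': 315.6669200024512, 'cy': 191.76125860094987, 'origin': array([ 1.14732921, -0.6842929 ,  0.86273758]), 'orientation': array([0.8180963 , 0.0191884 , 0.76482531])}
round_wheel [353. 114. 393. 165.] 0.71
square_wheel [330. 241. 401. 305.] 0.92
square_wheel [145. 215. 202. 271.] 0.88
square_wheel [419. 157. 479. 206.] 0.66
square_wheel [265. 190. 323. 247.] 0.63
square_wheel [193. 133. 246. 188.] 0.6
side {'vertical_fov': 55.740818844466006, 'cx': 326.2479233074699, 'cy': 204.19629602644991, 'origin': array([-0.03675408, -0.35367764,  0.55869941]), 'orientation': array([ 0.95167987,  0.00401834, -1.20098572])}
round_wheel [175. 171. 241. 217.] 0.95
square_wheel [434. 246. 518. 332.] 0.9
square_wheel [260. 138. 287. 170.] 0.89
square_wheel [255. 268. 342. 351.] 0.67
square_wheel [335. 183. 398. 244.] 0.64
square_wheel [368. 140. 419. 190.] 0.63
wrist {'vertical_fov': 60.10341821019653, 'cx': 317.27619052169985, 'cy': 199.34659077990716, 'origin': array([0.14157009, 0.56257739, 0.37351898]), 'orientation': array([-2.87505179e-01, -8.01296767e-05,  1.19913206e+00])}
```

View pics/scene0.png

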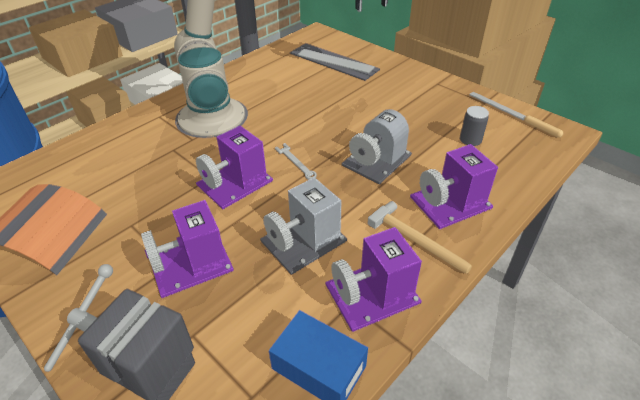

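View pics/side0.png

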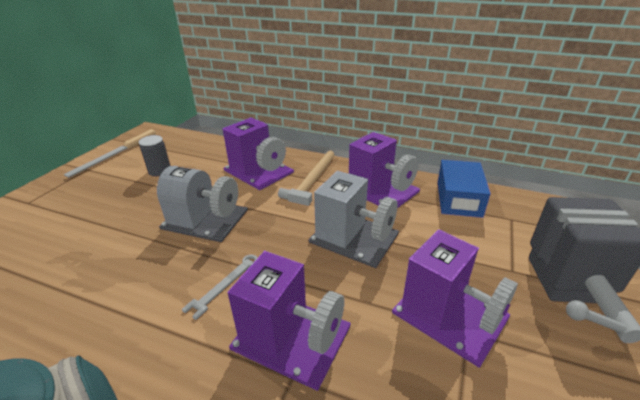

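Scene view: the round-topped grey counter has its wheel near (364,150) and its window near (389,118). The square-topped grey one is at (310,220), and four purple look-alikes stand around it. In the side view the round-topped one is at (200,200), with its wheel at about (224,197). It is the only one with a half-cylinder top, so it's the target. I'll confirm that in a crop.

Run:
```python
from h import *
a=cv2.imread('pics/scene0.png')[95:195,330:430]; b=cv2.imread('pics/side0.png')[150:250,150:250]
cv2.imwrite('pics/crop0.png',np.hstack([cv2.resize(x,(400,400),interpolation=cv2.INTER_CUBIC) for x in(a,b)]))
def tri(p,q):
    c1,c2=cams.camera_info("scene"),cams.camera_info("side")
    o1,d1=ray(c1,*p);o2,d2=ray(c2,*q)
    t=np.linalg.lstsq(np.c_[d1,-d2],o2-o1,rcond=None)[0]
    A,B=o1+d1*t[0],o2+d2*t[1];return (A+B)/2,np.linalg.norm(A-B)
print(tri((364,150),(224,197)),tri((389,118),(180,173)))
```

```text
(array([0.53648676, 0.11752535, 0.07638261]), np.float64(0.002189280234885157)) (array([0.53208531, 0.22469486, 0.12053711]), np.float64(0.001209815502009391))
```

View pics/crop0.png

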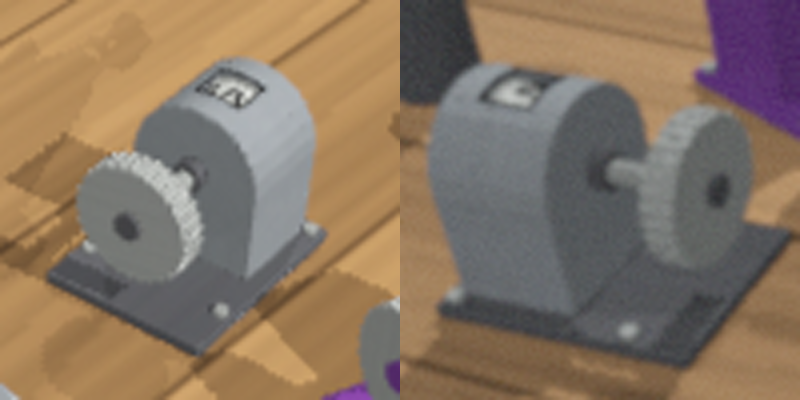

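Confirmed: this is the grey, half-cylinder-topped counter. Its outer hub face is at scene (361.5,152) and side (229.5,197.5). The axle runs roughly along world +y, with the front toward the robot. Next I'll put the wrist camera right above the window to read the digit.

```bash
python3 -m jog '[[0.4,0.4,-0.31,-0.02,23],[0.4,0.4,-0.31,-0.02,23],[0.4,0.4,-0.31,-0.02,23],[0.4,0.4,-0.31,-0.02,23],[0.4,0.4,-0.31,-0.02,23],[0.4,0.4,-0.31,-0.02,23],[0.4,0.4,-0.31,-0.02,23],[0.4,0.4,-0.31,-0.02,23],[0.4,0.4,-0.31,-0.02,23],[0.4,0.4,-0.31,-0.02,23],[0.4,0.4,-0.31,-0.02,23],[0.4,0.4,-0.31,-0.02,23],[0.4,0.4,-0.31,-0.02,23],[0.4,0.4,-0.31,-0.02,23],[0.4,0.4,-0.31,-0.02,23]]'
python3 - <<'E'
from h import *
s=r.get_state();print(s["t"],s["position"],s["ee_rot"],s["width"])
ci=cams.camera_info("wrist");print(ci)
im=cams.read_camera("wrist");save("w1.png",im[::-1,::-1])
for d in spotter.recognise("wrist","round_wheel"): print(np.round(d["box"]),round(d["confidence"],2))
c1,c2=cams.camera_info("scene"),cams.camera_info("side")
o1,d1=ray(c1,361.5,152);o2,d2=ray(c2,229.5,197.5)
t=np.linalg.lstsq(np.c_[d1,-d2],o2-o1,rcond=None)[0];print(o1+d1*t[0],o2+d2*t[1])
E
```

```text
t: 1.95
position: [0.6076, 0.2271, 0.2228]
ee_rot: [-3.142, -0.0, 1.603]
force: [1.0, 0.7, 0.7]
width: 0.602
1.95 [0.6075616  0.22713554 0.22281232] [-3.14157657e+00 -4.95515703e-04  1.60252416e+00] 0.6022081596209955
{'vertical_fov': 60.10341821019653, 'cx': 317.27619052169985, 'cy': 199.34659077990716, 'origin': array([0.53537082, 0.2254295 , 0.35421276]), 'orientation': array([-2.87772200e-01, -1.14830290e-03,  1.60267288e+00])}
[132.  29. 332. 153.] 0.96
[0.53828061 0.10407794 0.07719198] [0.53829952 0.10482452 0.07792659]
```

View pics/w1.png

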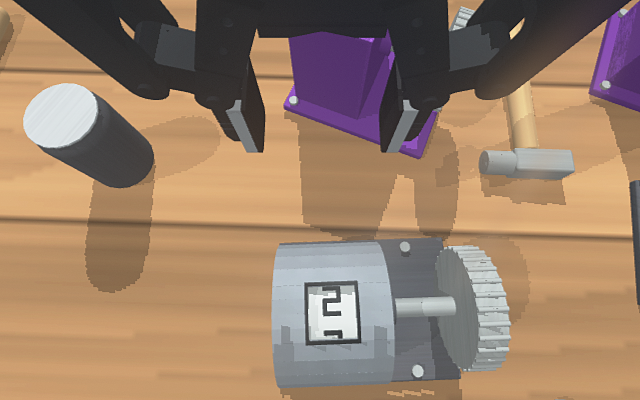

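The wrist view, turned so the counter's back is up, shows the window at about (332,313), the axle from (395,307) to (455,306), and the wheel's rim at u of about 440–510. The window holds a digit that looks like 2 or 5 in part. I'll enlarge it.

```bash
python3 - <<'E'
import cv2,numpy as np
a=cv2.imread('pics/w1.png')
x=cv2.resize(a[270:360,290:375],None,fx=6,fy=6,interpolation=cv2.INTER_CUBIC)
cv2.imwrite('pics/c1.png',x)
E
python3 - <<'E'
from h import *
import json
ci=dict(vertical_fov=60.10341821019653,cx=317.27619052169985,cy=199.34659077990716,origin=[0.53537082,0.2254295,0.35421276],orientation=np.array([-2.87772200e-01,-1.14830290e-03,1.60267288]))
f=lambda u,v,z:np.round(onz(ci,639-u,399-v,z),4)
for u,v in [(304,284),(357,281),(360,342),(308,345)]: print('win',f(u,v,.13))
print('axle',f(396,307.5,.08+.0),f(455,306,.08))
for yy in (.114,.134): print('predict wheel top', [ (639-a,399-b) for a,b in [proj(ci,(.538,yy,.125)),proj(ci,(.538+.045,yy,.08)),proj(ci,(.538-.045,yy,.08))]])
E
```

```text
win [0.5459 0.2372 0.13  ]
win [0.5488 0.2038 0.13  ]
win [0.513  0.2019 0.13  ]
win [0.5103 0.2331 0.13  ]
axle [0.5331 0.1694 0.08  ] [0.5357 0.1247 0.08  ]
predict wheel top [(np.float64(497.7491328449405), np.float64(303.49089697871597)), (np.float64(463.86622406436607), np.float64(244.28699648050392)), (np.float64(474.42296042106693), np.float64(368.22091636659457))]
predict wheel top [(np.float64(466.1196884423698), np.float64(302.44307085891086)), (np.float64(438.6805571108287), np.float64(243.4954185273382)), (np.float64(446.6569357813265), np.float64(367.24790864499613))]
```

View pics/c1.png

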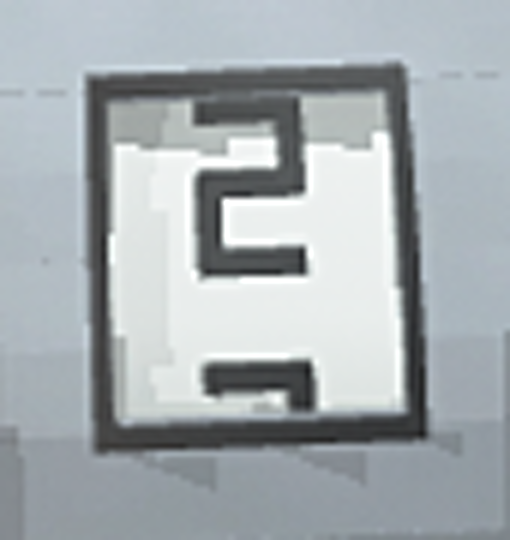

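The drum reads about 2.27: the 2 sits above the window's centre, with the top of the 3 below it. That fits a start of 1.7–3.1 digits, and 4 is about +62° away, in one stroke from −31° to +31° about the top.

The axle yaw is about 4.5° and the wheel centre about (0.5375, 0.116, 0.08). The window is 0.102–0.104 from it, which agrees with the data. I'll hover over the start of the stroke.

```bash
python3 -m jog '[[0.4,-0.09,-0.111,-0.057,2.7],[0.4,-0.09,-0.111,-0.057,2.7],[0.4,-0.09,-0.111,-0.057,2.7],[0.4,-0.09,-0.111,-0.057,2.7],[0.4,-0.09,-0.111,-0.057,2.7],[0.4,-0.09,-0.111,-0.057,2.7],[0.4,-0.09,-0.111,-0.057,2.7]]'
python3 - <<'E'
from h import *
s=r.get_state();print(s["position"],s["ee_rot"],s["width"],s["force"])
ci=cams.camera_info("wrist");print(ci)
im=cams.read_camera("wrist");save("w2.png",im[::-1,::-1])
a=np.array([-.078,.997,0]);b=np.array([.997,.078,0]);C=np.array([.5375,.116,.08])
for k in(-.01,.01):
  print([tuple(round(z) for z in (639-u,399-v)) for u,v in [proj(ci,C+k*a+.045*(np.sin(t)*b+np.cos(t)*np.array([0,0,1]))) for t in (-1.57,-.785,0,.785,1.57)]])
E
```

```text
t: 2.75
position: [0.5208, 0.1158, 0.1664]
ee_rot: [3.138, -0.0, 1.649]
force: [0.3, -0.6, 0.6]
width: 0.603
[0.52082557 0.11579536 0.1663962 ] [ 3.13830187e+00 -4.57742148e-04  1.64860163e+00] 0.6032176809939579 [ 0.29169024 -0.64715055  0.58100883]
{'vertical_fov': 60.10341821019653, 'cx': 317.27619052169985, 'cy': 199.34659077990716, 'origin': array([0.44837469, 0.11071902, 0.29756796]), 'orientation': array([-2.91100331e-01, -1.10660076e-03,  1.64877126e+00])}
[(340, 231), (343, 197), (343, 134), (341, 98), (338, 107)]
[(309, 231), (307, 197), (307, 135), (309, 98), (310, 107)]
```

View pics/w2.png

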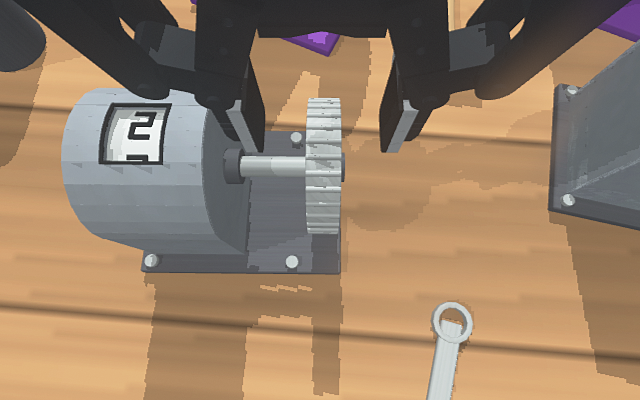

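The predicted wheel outline (u 307–343, v 98–231) matches the picture, and the jaws straddle the wheel evenly. Descending and gripping.

```bash
python3 -m jog '[[0.4,-0.001,0,-0.03,0],[0.4,-0.001,0,-0.063,0],[0.4,-0.001,0,-0.063,0],[0.4,-0.001,0,-0.063,0],[1,-0.001,0,-0.063,0],[1,-0.001,0,-0.063,0],[1,-0.001,0,-0.063,0],[1,-0.001,0,-0.063,0],[1,-0.001,0,-0.063,0],[1,-0.001,0,-0.063,0],[1,-0.001,0,-0.063,0]]'
python3 - <<'E'
from h import *
t0=np.radians(-31)
for d in range(-31,36,6):
    t=np.radians(d); dx=.036*(np.sin(t)-np.sin(t0)); print(d,np.round([dx*.997,dx*.078,.036*(np.cos(t)-np.cos(t0))],4))
E
```

```text
t: 3.9
position: [0.5192, 0.115, 0.104]
ee_rot: [3.138, -0.001, 1.647]
force: [0.3, 0.8, 5.6]
width: 0.225
-31 [0. 0. 0.]
-25 [0.0033 0.0003 0.0018]
-19 [0.0068 0.0005 0.0032]
-13 [0.0104 0.0008 0.0042]
-7 [0.0141 0.0011 0.0049]
-1 [0.0179 0.0014 0.0051]
5 [0.0216 0.0017 0.005 ]
11 [0.0253 0.002  0.0045]
17 [0.029  0.0023 0.0036]
23 [0.0325 0.0025 0.0023]
29 [0.0359 0.0028 0.0006]
35 [ 0.0391  0.0031 -0.0014]
```

Gripped: width 0.225 is about 19 mm, which matches the disc. Rolling along the arc, first half.

```bash
python3 -m jog '[[1,0.0016,0.0001,0.0009,0],[1,0.0033,0.0003,0.0018,0],[1,0.005,0.0004,0.0025,0],[1,0.0068,0.0005,0.0032,0],[1,0.0086,0.0006,0.0037,0],[1,0.0104,0.0008,0.0042,0],[1,0.0122,0.001,0.0046,0],[1,0.0141,0.0011,0.0049,0],[1,0.016,0.0012,0.005,0],[1,0.0179,0.0014,0.0051,0],[1,0.0179,0.0014,0.0051,0]]'
python3 - <<'E'
from h import *
s=r.get_state();print(s["position"],s["ee_rot"],s["width"],s["force"])
ci=cams.camera_info("wrist")
im=cams.read_camera("wrist");im=im[::-1,::-1]
a=np.array([-.078,.997,0]);b=np.array([.997,.078,0]);C=np.array([.5375,.116,.13])+.102*a
u,v=proj(ci,C);u,v=int(639-u),int(399-v);print(u,v)
save("w3.png",cv2.resize(im[max(v-70,0):v+70,max(u-70,0):u+110],None,fx=4,fy=4,interpolation=cv2.INTER_CUBIC))
E
```

```text
t: 5.0
position: [0.5206, 0.115, 0.1048]
ee_rot: [-3.108, 0.0, 1.648]
force: [-24.6, -3.2, 13.9]
width: 0.22
[0.52059563 0.11503758 0.10477808] [-3.10840258e+00  2.11313642e-04  1.64769453e+00] 0.21959880406507015 [-24.60727277  -3.22381116  13.8510778 ]
45 50
```

View pics/w3.png

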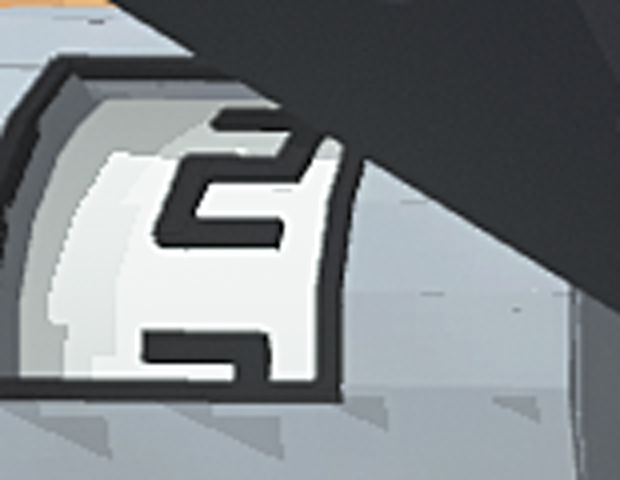

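Force reached −24.6 N, but the wheel didn't turn and the tool lagged by 16 mm. Pads with their full area on the faces resist twisting, which locks the wheel to the vertical tool. I'll relax, release, and re-grip only the outer rim with the fingertips: a small patch with a longer lever.

```bash
python3 -m jog '[[1,-0.009,-0.0007,-0.002,0],[1,-0.0179,-0.0014,-0.0051,0],[0.5,-0.0179,-0.0014,-0.0051,0],[0.5,-0.0179,-0.0014,-0.0051,0],[0.5,-0.0179,-0.0014,-0.0051,0],[0.5,-0.02,-0.0016,0.0135,0],[0.5,-0.02,-0.0016,0.0135,0],[0.5,-0.02,-0.0016,0.0135,0],[1,-0.02,-0.0016,0.0135,0],[1,-0.02,-0.0016,0.0135,0],[1,-0.02,-0.0016,0.0135,0],[1,-0.02,-0.0016,0.0135,0],[1,-0.02,-0.0016,0.0135,0]]'
python3 - <<'E'
from h import *
print(r.get_state()["force"])
t0=np.radians(-31);rr=.040
for d in range(-31,44,6):
    t=np.radians(d); dx=rr*(np.sin(t)-np.sin(t0)); print(d,np.round([dx*.997,dx*.078,rr*(np.cos(t)-np.cos(t0))],4))
E
```

```text
t: 6.35
position: [0.5154, 0.1146, 0.1204]
ee_rot: [-3.141, -0.0, 1.647]
force: [-0.9, 0.3, -2.2]
width: 0.213
[-0.9153713   0.34654369 -2.19714586]
-31 [0. 0. 0.]
-25 [0.0037 0.0003 0.002 ]
-19 [0.0076 0.0006 0.0035]
-13 [0.0116 0.0009 0.0047]
-7 [0.0157 0.0012 0.0054]
-1 [0.0198 0.0016 0.0057]
5 [0.024  0.0019 0.0056]
11 [0.0281 0.0022 0.005 ]
17 [0.0322 0.0025 0.004 ]
23 [0.0361 0.0028 0.0025]
29 [0.0399 0.0031 0.0007]
35 [ 0.0434  0.0034 -0.0015]
41 [ 0.0467  0.0037 -0.0041]
```

```bash
python3 -m jog '[[1,0.0018,0.0001,0.001,0],[1,0.0037,0.0003,0.002,0],[1,0.0056,0.0004,0.0028,0],[1,0.0076,0.0006,0.0035,0],[1,0.0096,0.0007,0.0041,0],[1,0.0116,0.0009,0.0047,0],[1,0.0136,0.001,0.0051,0],[1,0.0157,0.0012,0.0054,0]]'
python3 - <<'E'
from h import *
s=r.get_state();print(s["position"],s["ee_rot"],s["width"],s["force"],s["wrist_torque"])
E
```

```text
t: 7.15
position: [0.5259, 0.1154, 0.1239]
ee_rot: [-3.128, -0.0, 1.647]
force: [-9.0, -0.6, -7.4]
width: 0.213
[0.52589507 0.11541316 0.12392841] [-3.12827301e+00 -2.14579882e-04  1.64717625e+00] 0.21263169105079452 [-8.97051447 -0.59002578 -7.44696876] [-0.00952129  2.09439969 -0.42184782]
```

It moves now: 10.5 mm of the 15.7 mm commanded, at 9 N. Continuing the arc.

```bash
python3 -m jog '[[1,0.002,0.0002,0.0003,0],[1,0.0041,0.0004,0.0003,0],[1,0.0062,0.0005,0.0003,0],[1,0.0083,0.0007,0.0002,0],[1,0.0104,0.0008,0,0],[1,0.0124,0.001,-0.0004,0],[1,0.0145,0.0011,-0.0008,0],[1,0.0165,0.0013,-0.0014,0],[1,0.0185,0.0015,-0.002,0],[1,0.0204,0.0016,-0.0029,0],[1,0.0204,0.0016,-0.0029,0]]'
python3 - <<'E'
from h import *
s=r.get_state();print(s["position"],s["ee_rot"],s["width"],s["force"])
ci=cams.camera_info("wrist")
im=cams.read_camera("wrist");im=im[::-1,::-1]
cams.read_camera("scene") is not None and save("s3.png",cams.read_camera("scene"))
u,v=45,70
a=np.array([-.078,.997,0]);C=np.array([.5375,.116,.13])+.102*a
u,v=proj(ci,C);u,v=int(639-u),int(399-v);print(u,v)
A=cv2.resize(im[max(v-60,0):max(v-60,0)+120,max(u-60,0):max(u-60,0)+120],(400,400),interpolation=cv2.INTER_CUBIC)
B=cv2.resize(cv2.imread('pics/s3.png')[95:155,355:415,::-1],(400,400),interpolation=cv2.INTER_CUBIC)
save("w4.png",np.hstack([A,B]))
E
```

```text
t: 8.25
position: [0.5492, 0.117, 0.1237]
ee_rot: [-3.135, 0.0, 1.647]
force: [-7.8, -0.3, 2.2]
width: 0.211
[0.54915234 0.11704078 0.12368908] [-3.13530811e+00  1.23741652e-04  1.64667791e+00] 0.21066083300966032 [-7.78792292 -0.32212129  2.20611701]
66 143
```

View pics/w4.png

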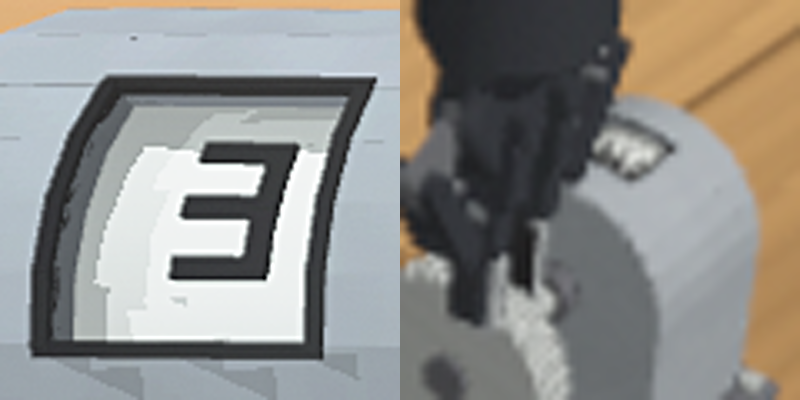

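Now 3 stands near the centre, at about 3.05: the inner window runs v 100–345 and the digit 142–280. I'll release, return to the start and repeat, since about 34° remains.

```bash
python3 -m jog '[[1,-0.005,-0.0004,0,0],[0.5,-0.005,-0.0004,0,0],[0.5,-0.005,-0.0004,0,0],[0.5,-0.005,-0.0004,0,0],[0.5,-0.0361,-0.0028,-0.002,0],[0.5,-0.0361,-0.0028,-0.002,0],[0.5,-0.0361,-0.0028,-0.002,0],[1,-0.0361,-0.0028,-0.002,0],[1,-0.0361,-0.0028,-0.002,0],[1,-0.0361,-0.0028,-0.002,0],[1,-0.0361,-0.0028,-0.002,0],[1,-0.0361,-0.0028,-0.002,0]]'
python3 -m jog '[[1,0.0037,0.0003,0.002,0],[1,0.0056,0.0004,0.0028,0],[1,0.0076,0.0006,0.0035,0],[1,0.0096,0.0007,0.0041,0],[1,0.0116,0.0009,0.0047,0],[1,0.0136,0.001,0.0051,0],[1,0.0157,0.0012,0.0054,0],[1,0.0177,0.0014,0.0056,0],[1,0.0198,0.0016,0.0057,0],[1,0.0219,0.0017,0.0057,0],[1,0.024,0.0019,0.0056,0],[1,0.026,0.002,0.0053,0],[1,0.0281,0.0022,0.005,0],[1,0.0302,0.0024,0.0046,0],[1,0.0322,0.0025,0.004,0],[1,0.0342,0.0027,0.0033,0],[1,0.0361,0.0028,0.0025,0],[1,0.0361,0.0028,0.0025,0]]'
cat > look.py <<'E'
from h import *
import sys
s=r.get_state();print(s["position"],s["width"],s["force"])
ci=cams.camera_info("wrist")
im=cams.read_camera("wrist")[::-1,::-1]
# rectify window plane: x' = -y(axle), y' = back, 10 px/mm at drum height
a=np.array([-.078,.997,0]);b=np.array([.997,.078,0]);C=np.array([.5375,.116,.129])+.102*a
w=[( i,j) for i,j in((-1,1),(1,1),(1,-1),(-1,-1))]
src=np.float32([(639-u,399-v) for u,v in[proj(ci,C-i*.022*a+j*.025*b) for i,j in w]])
H=cv2.getPerspectiveTransform(src,np.float32([(0,0),(440,0),(440,500),(0,500)]))
save(sys.argv[1],cv2.warpPerspective(im.copy(),H,(440,500),flags=cv2.INTER_CUBIC))
E
python3 look.py w5.png
```

```text
t: 9.6
position: [0.517, 0.1148, 0.122]
ee_rot: [3.139, -0.0, 1.647]
force: [1.3, 0.5, 5.0]
width: 0.211
t: 11.4
position: [0.5489, 0.117, 0.1238]
ee_rot: [-3.134, 0.0, 1.647]
force: [-6.7, 0.4, 6.0]
width: 0.212
[0.54887002 0.11701448 0.12378021] 0.21218498066318744 [-6.7126395   0.3975729   6.02333068]
```

View pics/w5.png

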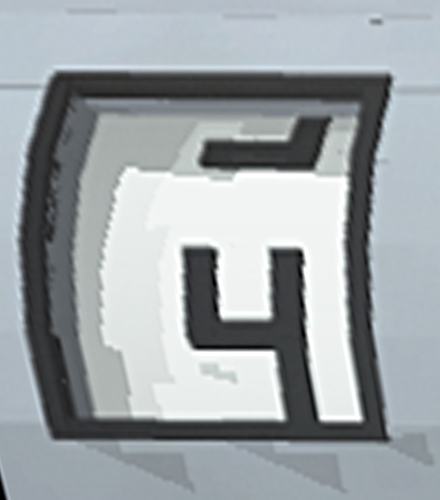

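The 4 is coming in. Its crossbar is at v≈335 against a centre of about 245 (parallax allowed for), so roughly +12° more. I'll continue the stroke a little and track the crossbar numerically in column 240.

```bash
cat >> look.py <<'E'
g=cv2.imread('pics/'+sys.argv[1],0)
for c in (230,240,250):
    d=(g[:,c]<100).astype(int); e=np.flatnonzero(np.diff(np.r_[0,d,0])); print(c,[(int(p),int(q)) for p,q in e.reshape(-1,2) if q-p>5])
E
python3 -m jog '[[1,0.0019,0.0002,-0.0008,0],[1,0.0038,0.0003,-0.0018,0],[1,0.0056,0.0004,-0.0029,0],[1,0.0073,0.0006,-0.004,0],[1,0.0073,0.0006,-0.004,0]]'; python3 look.py w6.png
```

```text
t: 11.95
position: [0.5582, 0.1177, 0.1209]
ee_rot: [-3.139, 0.001, 1.649]
force: [-4.5, -0.2, 9.6]
width: 0.213
[0.55822291 0.11768982 0.12088958] 0.2128520616796534 [-4.52970745 -0.19274149  9.59691058]
230 [(73, 100), (253, 282), (419, 440)]
240 [(73, 100), (253, 282), (420, 440)]
250 [(73, 100), (253, 282), (419, 440)]
```

```bash
python3 -m jog '[[1,0.0012,0.0001,-0.001,0],[1,0.0024,0.0002,-0.002,0],[1,0.0024,0.0002,-0.002,0]]'; python3 look.py w7.png
```

```text
t: 12.3
position: [0.5615, 0.1179, 0.1194]
ee_rot: [-3.141, 0.001, 1.649]
force: [-3.7, 0.1, 9.6]
width: 0.214
[0.56147323 0.11791377 0.11940082] 0.21378095129275876 [-3.70506074  0.07798406  9.63951587]
230 [(73, 99), (228, 256), (418, 440)]
240 [(73, 99), (228, 256), (418, 439)]
250 [(73, 99), (228, 256), (419, 439)]
```

Crossbar at 242, close to target. Release and look straight down from above the window.

```bash
python3 -m jog '[[1,-0.0015,0,0.002,0],[0.4,-0.0015,0,0.002,0],[0.4,-0.0015,0,0.002,0],[0.4,-0.0015,0,0.002,0],[0.4,0.039,0,0.06,0],[0.4,0.039,0,0.06,0],[0.4,0.039,0.105,0.06,0],[0.4,0.039,0.105,0.06,0],[0.4,0.039,0.105,0.06,0],[0.4,0.039,0.105,0.06,0],[0.4,0.039,0.105,0.06,0],[0.4,0.039,0.105,0.06,0]]'; python3 look.py w8.png; python3 -c "
from h import *;print(cams.camera_info('wrist')['origin'])"
```

```text
t: 13.55
position: [0.6007, 0.2217, 0.1778]
ee_rot: [-3.141, 0.001, 1.646]
force: [0.4, 1.3, 0.4]
width: 0.602
[0.60068518 0.22168793 0.17777318] 0.6018852722855069 [0.40888692 1.25140244 0.44066975]
230 [(66, 88), (233, 257), (410, 433)]
240 [(66, 88), (164, 329), (410, 433)]
250 [(66, 88), (163, 328), (410, 434)]
[0.52870749 0.21694    0.30928473]
```

View pics/w8.png

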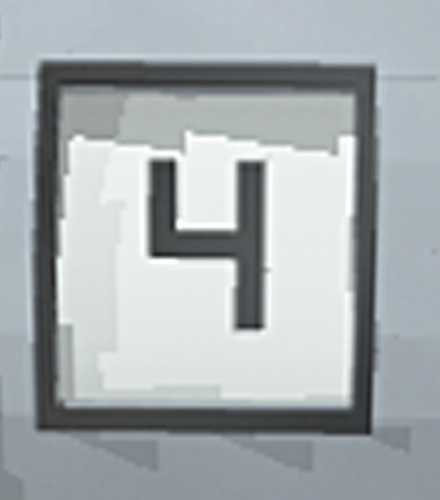

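The 4 spans v 163–328, centred at 246 against the window's centre of 249.5. That is about 0.5° off, and the gripper is clear of everything. Handing in.

```bash
python3 -c "
from h import *;print(workorder.hand_in(), r.get_state()['t'], r.get_state()['force'])"
```

```text
the job is handed in; nothing more can be done
the job is handed in; nothing more can be done
```

The round-topped counter now reads 4, and I handed the job in at about 13.6 s on the robot's clock. I rolled its wheel from about 2.27 in two fingertip strokes on the rim, then let go and moved clear.

**Last check:** seen from straight above after release, the 4 sits within about 0.5° of the window's centre. The force on the tool was near zero, so the robot was touching nothing.

**What went wrong on the way:** my first grip used the full pads. It locked the wheel to the hand at about 25 N without turning it, so I re-gripped at the rim only. The strokes also turned the wheel less than the hand moved, and I made up the shortfall by tracking the digit in the camera.

**Not checked:** I never took the hand to the square-topped counter or the purple look-alikes. I did not take a final picture of the square counter's 7.

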